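# Uncover a battery module's terminals

## Robot

A 7-joint arm with a two-finger parallel gripper is mounted at the origin on the work surface. World frame = base frame: x ahead of the robot, y to its left, z up, the work surface at z = 0. Lengths are in mm, angles in rad, forces in N, time in s.
With the tool pointing down it reaches from about 425 to 875 mm from the base axis. Payload 9.9 kg.
Tool frame: the origin (TCP) lies midway between the tips of the shut fingers; the grasp point (between the pads) lies 19 mm behind it; z points along the fingers, y is the direction in which the jaws open and shut (so a half turn about z gives the same grasp; the last joint's range is limited). The gripper opens to 85 mm and grips with 20 to 120 N. Pads are 22 mm wide; open, the fingers measure 114 mm over their backs; the gripper's body (76 mm by 85 mm) begins 54 mm behind the grasp point. The pads swing forward as they close: fully open they stand 13 mm farther back than shut.
Start: joints at [-0.084, 0.576, 0.025, 1.437, -0.015, 1.129, -0.057], TCP at [675.003, 0.006, 231.289] pointing down, gripper open.
Joint ranges: [-2.76, 2.76], [-0.34, 2.15], [-1.52, 1.57], [0.19, 2.46], [-1.09, 4.23], [0.17, 1.99], [-2.82, 2.82]. Speed limits (rad/s): [2.22, 2.22, 3.01, 3.01, 3.14, 3.14, 3.14].

## Interface

Orientations are given as a unit quaternion [w, x, y, z].
In Python, from rig import * gives the robot as it stands.
- The arm moves only by the tool play_rows, never from a script. Its argument "rows" is a list that holds one entry, the list of rows, each a list of 6 numbers: the shift along the tool's x, y, z in m, then the turn, a rotation vector about the tool's x, y, z in degrees. A call has 1 to 5 rows; each row shifts and turns the commanded pose from where the row before left it, along the tool's axes as they then stand; what a row does not reach is not made up. A row lasts 1/8 s, in which the tool goes at most 62.5 mm and 10.7 degrees, less where a joint would pass 70% of its speed; a pose out of reach is approached as far as the arm can. A call is refused whole if a number of a shift passes 0.0625 or a number of a turn 10.7, either way. A call with a gripper value outside its range is refused whole. "grip" is the opening, from 0 (shut) to 1 (fully open), set as the call begins (left out, the last holds). The fingers move at their own pace and stop on an object; "newtons" is the grip in N (left out, the last holds). Time passes only in rows, so rows that do not move let the fingers close. It gives the time, the measured TCP pose, the force and the opening at its end, in the units of the state.
- get_state(): the state, without advancing time (a new reading comes with each control period).
- capture(name): name is "scene" or "side" or "wrist"; returns the picture (480x640x3 uint8, red, green, blue); there is no depth.
- camera_params(name): a dict with "K" (3x3 intrinsics, pixels), "rvec" (rotation vector, rad) and "tvec" (3), from world to camera coordinates, as OpenCV has them. Camera axes: x right, y down, z forward; pixel columns grow to the right and rows downward; lengths in mm; the calibration is good to about 2 mm. A picture is of the moment at which its call begins: read the wrist's pose just before it. camera_params takes no time and is no camera call; for the wrist camera it gives the pose at the moment of the call.
- job_done(): hands the job in, once; it reports no verdict.
The state is a dict: "time_s": time; "joint_positions": joint angles; "joint_vel": joint speeds; "joint_torque": joint torques, N m; "eef_pos": TCP position; "eef_rot": TCP orientation; "wrist_force": force on the tool from outside, world axes, zero at the start; "torque": the same for the moment, N m; "width": finger opening in mm.
Only numpy, scipy, OpenCV 4.12 (cv2) and the standard library are available. Lean on these libraries where they do the work, as an engineer would, in place of code of your own. Each camera call takes 0.05 s, during which the arm holds its last target.

## Task

On the battery module with the orange terminal cover, press the yellow snap tab fully down with a fingertip, then push the released orange cover along its rails until it is completely off its seat and the copper terminals lie bare. Only press and push: lift nothing, leave the module with the grey cover shut and its tab alone, and leave the loose things on the table where they are.

Things in the scene. Friction and masses are not known exactly. Their poses are not given: they have to be found in the camera images.
- orange_module: fixed battery module with the orange cover, 210 x 90 mm. Origin: centre of underside; deck at z = 70 mm; x: slide direction, within 0.45 rad of straight away from the robot. Rails along both sides (y = 31 to 45 mm, 10.5 mm above deck). Closed, the cover's origin is at x = -55 mm, over 3 mm high copper terminals (x -80 to -30); 7.5 mm high stops behind its flanges only, free behind the middle.
- orange_cover: orange plastic terminal cover, loose rigid hood 75 mm long (x), 57 wide (72 over two 5 mm thick side flanges held under the rail lips), 26 high, about 90 g. Origin: centre of its underside, on the deck. x: slide direction. Push its rear end wall (x = -37.5 mm, 54 wide, 6 to 24 mm above its underside). Slides +x over the pressed tab to an end stop, origin then at module x = +62 mm.
- orange_tab (a joint): snap tab of the module with the orange cover: 0 = up (blocks the cover), 0.012 m = fully pressed, straight down. Starts at 0 to 0.003. Needs about 6 N and stays where it is left (no spring return). The cover is freed from about 0.009.
- orange_tab_top (a point): centre of the top of that module's yellow snap tab, a ribbed pad 40 mm (along the rails) x 36 mm, its top 14 mm above the deck at joint 0, 2 mm when pressed in; at module x = +4.5 mm, y = 0, its edge 2 mm in front of the closed cover's front wall. Moves with the tab.
- grey_module: fixed battery module with the grey cover, 210 x 90 mm. Origin: centre of underside; deck at z = 70 mm; x: slide direction, within 0.45 rad of straight away from the robot. Rails along both sides (y = 31 to 45 mm, 10.5 mm above deck). Closed, the cover's origin is at x = -55 mm, over 3 mm high copper terminals (x -80 to -30); 7.5 mm high stops behind its flanges only, free behind the middle.
- grey_cover: grey plastic terminal cover, loose rigid hood 75 mm long (x), 57 wide (72 over two 5 mm thick side flanges held under the rail lips), 26 high, about 90 g. Origin: centre of its underside, on the deck. x: slide direction. Push its rear end wall (x = -37.5 mm, 54 wide, 6 to 24 mm above its underside). Slides +x over the pressed tab to an end stop, origin then at module x = +62 mm.
- grey_tab (a joint): snap tab of the module with the grey cover: 0 = up (blocks the cover), 0.012 m = fully pressed, straight down. Starts at 0 to 0.003. Needs about 6 N and stays where it is left (no spring return). The cover is freed from about 0.009.
- grey_tab_top (a point): centre of the top of that module's yellow snap tab, a ribbed pad 40 mm (along the rails) x 36 mm, its top 14 mm above the deck at joint 0, 2 mm when pressed in; at module x = +4.5 mm, y = 0, its edge 2 mm in front of the closed cover's front wall. Moves with the tab.
- cell: loose green battery cell, 21 mm diameter, 69 mm tall, standing upright between the two modules; origin at the centre of its foot; bystander
- screwdriver: loose screwdriver lying on the table at the left; bystander
- tape: loose blue ring (tape core), 90 mm across, 20 mm high, lying flat at the right; origin at its centre, underside; bystander
- cup: loose white bowl for screws, 70 mm across, 50 mm high, beyond the modules; origin at the centre of its underside; bystander
- busbar: loose copper bar 90 x 20 x 5 mm lying flat at the right; origin at the centre of its underside; bystander
Things that resemble listed ones, but are neither listed nor needed, are in the scene too. What is meant by the orange_cover is not red or turquoise, and is the larger of those in its own colour.

How it is judged:
By the outcome, as a careful person would: the job done as asked, in the order asked, and still so for the second after the job is handed in, with the robot touching nothing.
It also fails if it takes over 40 s, if anything falls off the work surface, if the arm or the gripper's body presses on something with over 40 N, if the wrist force passes 120 N, or if a joint passes its speed limit or range.

## Working session

There is one attempt and no reset: what is moved stays moved. The work goes in short steps, Python scripts to look and compute and a tool call to move; the robot and the scene stay as the last step left them, time stands still between calls to the robot, and variables do not carry over. Pictures are saved under pics/ and viewed, and the job is handed in when it is done.

Besides the shell and the picture viewer there is one more tool, called after "Call:" by a JSON object that holds its "name" and its "arguments". play_rows: Moves the arm, as the interface text tells. Its arguments: {"type":"object","properties":{"rows":{"type":"array"},"grip":{"type":"number"},"newtons":{"type":"number"}},"required":["rows"]}

```bash
mkdir -p pics; ls; python3 - <<'E'
from rig import *
import cv2
s=get_state();print(s)
for n in ["scene","side","wrist"]:
    p=camera_params(n);print(n,p)
    cv2.imwrite(f"pics/{n}0.png",capture(n)[:,:,::-1])
E
```

```text
pics
{'time_s': 0.0, 'joint_positions': array([-0.08380917,  0.57652358,  0.02481931,  1.43790803, -0.01497049,
        1.1290146 , -0.05648579]), 'joint_vel': array([ 1.02465147e-03, -7.69734606e-04,  1.26447175e-04,  1.26882154e-05,
        7.29939229e-04,  4.87493501e-04, -4.15230128e-04]), 'joint_torque': array([ 1.10782021e-03, -7.65753937e+01,  2.25157209e+00, -2.85965914e+01,
        1.54639565e-02,  1.25475466e-02,  7.09064329e-05]), 'eef_pos': array([6.74541535e+02, 1.63935699e-02, 2.30447844e+02]), 'eef_rot': array([-5.53686404e-04,  7.07074396e-01,  7.07138673e-01, -6.24578517e-04]), 'wrist_force': array([ 0.33981014,  0.24310535, -0.20357895]), 'torque': array([ 0.05987941,  0.02395943, -0.00776474]), 'width': 85.19407764702638}
scene {'K': array([[600.91142175,   0.        , 315.57950844],
       [  0.        , 600.91142175, 227.92382087],
       [  0.        ,   0.        ,   1.        ]]), 'rvec': array([ 2.00500475,  1.70941308, -0.55380347]), 'tvec': array([ -58.03434272, -434.07897256, 1793.51221885])}
side {'K': array([[468.40565865,   0.        , 329.1223844 ],
       [  0.        , 468.40565865, 241.83021931],
       [  0.        ,   0.        ,   1.        ]]), 'rvec': array([ 2.30168379, -0.79341823,  0.28232427]), 'tvec': array([-490.11776763,  311.95413018,  756.90573188])}
wrist {'K': array([[356.18330409,   0.        , 316.66287177],
       [  0.        , 356.18330409, 243.635357  ],
       [  0.        ,   0.        ,   1.        ]]), 'rvec': array([-2.82717351e+00, -1.11982749e-03,  1.72561099e-03]), 'tvec': array([-673.69609124,  -40.42780288,  380.69135174])}
```

View pics/scene0.png

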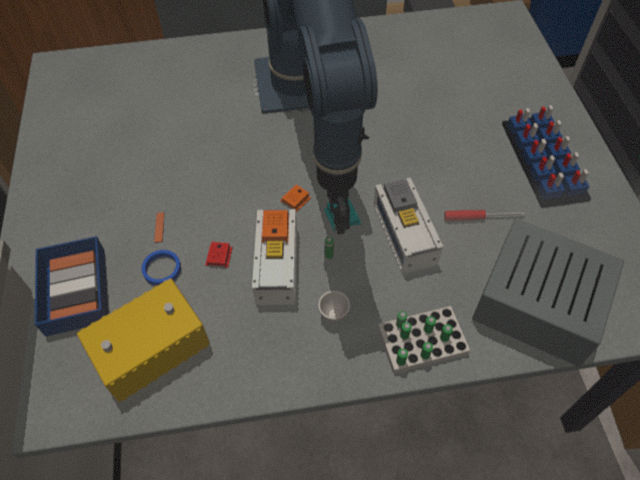

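View pics/side0.png

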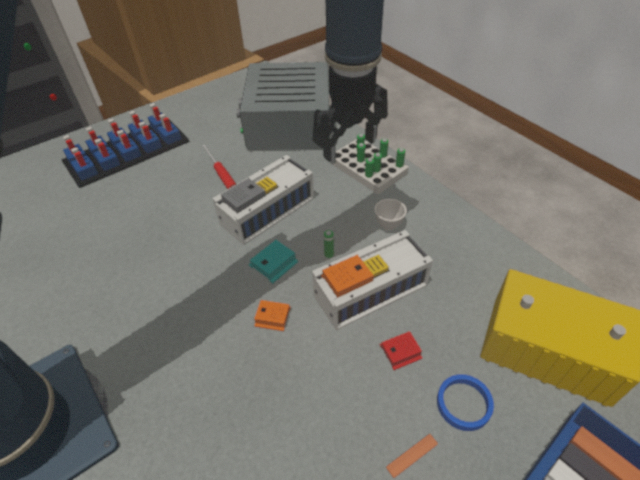

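View pics/wrist0.png

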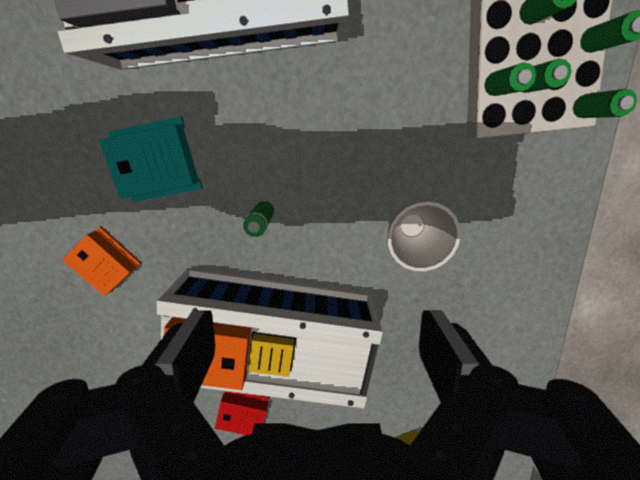

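```bash
cat > h.py <<'E'
import numpy as np, cv2
from rig import *
def ray(p,uv):
    uv=np.array(uv,float).reshape(-1,1,2)
    R,_=cv2.Rodrigues(np.array(p['rvec'])); t=np.array(p['tvec'])
    n=cv2.undistortPoints(uv,p['K'],None).reshape(-1,2)
    d=np.c_[n,np.ones(len(n))]@R
    return -R.T@t,d
def plane(p,uv,z):
    c,d=ray(p,uv); return c+d*((z-c[2])/d[:,2])[:,None]
def proj(p,X):
    return cv2.projectPoints(np.array(X,float).reshape(-1,1,3),p['rvec'],p['tvec'],p['K'],None)[0].reshape(-1,2)
def blobs(im,lo,hi,minA=60):
    m=cv2.inRange(cv2.cvtColor(im,cv2.COLOR_RGB2HSV),lo,hi)
    m=cv2.morphologyEx(m,cv2.MORPH_CLOSE,np.ones((3,3)))
    cs,_=cv2.findContours(m,cv2.RETR_EXTERNAL,cv2.CHAIN_APPROX_NONE)
    return [c.reshape(-1,2) for c in cs if cv2.contourArea(c)>minA]
ORANGE=((6,180,100),(14,255,255)); YEL=((21,150,100),(30,255,255))
E
python3 - <<'E'
from h import *
for n in ["scene","side","wrist"]:
    im=cv2.imread(f"pics/{n}0.png")[:,:,::-1].copy()
    p=camera_params(n)
    for nm,r,z in(("or",ORANGE,96),("ye",YEL,83)):
        for c in blobs(im,*r):
            q=plane(p,c,z)[:,:2].astype(np.float32)
            print(n,nm,c.mean(0).round(),cv2.contourArea(c),[np.round(v,1) for v in cv2.minAreaRect(q)])
    if n!="wrist":
        x0,y0=(225,180) if n=="scene" else (290,220)
        cr=im[y0:y0+140,x0:x0+160]
        cv2.imwrite(f"pics/crop_{n}.png",cv2.resize(cr,None,fx=4.8,fy=4.2,interpolation=cv2.INTER_CUBIC)[:,:,::-1])
E
```

```text
scene or [275. 224.] 578.0 [array([ 572. , -122.4]), array([56. , 73.2]), np.float64(80.6)]
scene or [296. 197.] 320.5 [array([502.6, -63.2]), array([51.2, 52.2]), np.float64(40.2)]
scene ye [139. 333.] 6611.5 [array([ 784.4, -431.1]), array([149.9, 221.2]), np.float64(27.0)]
scene ye [274. 248.] 199.0 [array([ 628.9, -132.3]), array([34.7, 37.7]), np.float64(80.6)]
scene ye [408. 216.] 174.0 [array([592.5, 186.2]), array([39.8, 34.3]), np.float64(7.2)]
side or [272. 316.] 609.5 [array([ 411.2, -112.5]), array([48.3, 49.1]), np.float64(40.9)]
side or [347. 274.] 882.5 [array([ 567.1, -123. ]), array([55.5, 73.7]), np.float64(81.9)]
side ye [564. 337.] 14161.0 [array([ 774.4, -433.7]), array([201.2, 228.3]), np.float64(27.3)]
side ye [376. 265.] 231.5 [array([ 628.2, -133.9]), array([36.4, 32.3]), np.float64(80.6)]
side ye [267. 184.] 110.5 [array([593. , 185.1]), array([37.8, 26.1]), np.float64(89.4)]
wrist or [227. 362.] 1715.0 [array([ 589.4, -124.7]), array([56.8, 37.8]), np.float64(80.5)]
wrist or [ 96. 265.] 1954.0 [array([489.1, -30.3]), array([34.1, 44.7]), np.float64(41.6)]
wrist or [118. 246.] 248.5 [array([510.5, -13.3]), array([ 5.3, 41.7]), np.float64(42.1)]
wrist ye [270. 358.] 1223.5 [array([ 629.5, -130.4]), array([35.5, 39.7]), np.float64(81.3)]
```

View pics/crop_scene.png

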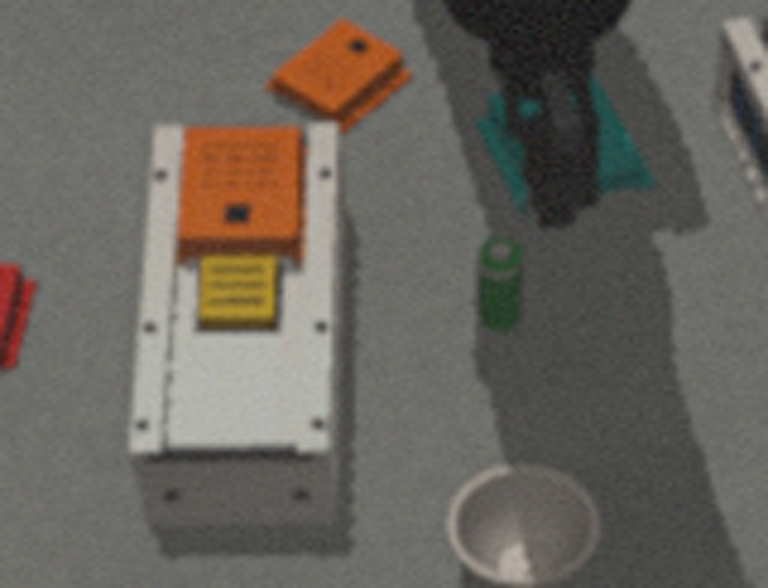

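View pics/crop_side.png

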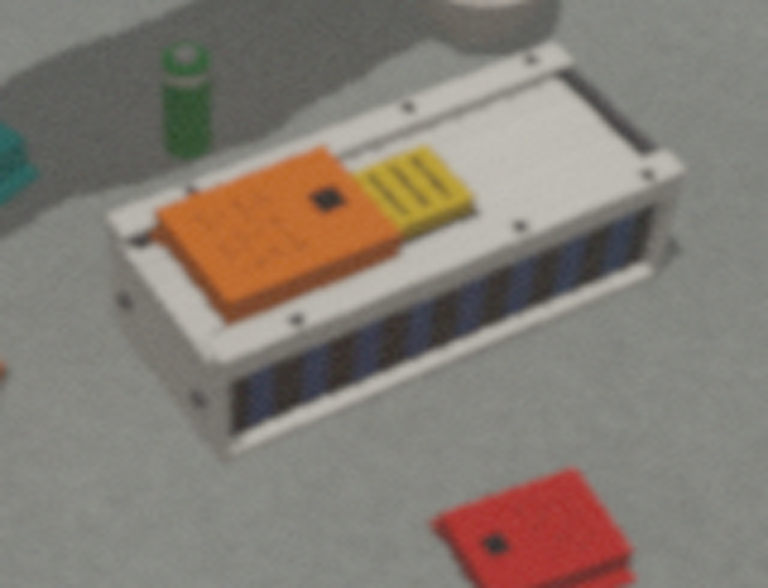

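Two orange things could be meant: the cover on the module (scene 275,224; ~57 x 74 mm) and a smaller loose one (scene 296,197; ~50 mm). The first is larger and sits on its rails, with the tab in front at (274,248), and the crop confirms it. Slide direction is about -9.4°, and the tab is near (629, -132.5).

Call:
{"name": "play_rows", "arguments": {"rows": [[[0, 0, 0, 0, 0, 9.4], [-0.046, -0.007, 0.02, 0, 0, 0], [-0.046, -0.007, 0.02, 0, 0, 0], [-0.046, -0.007, 0.02, 0, 0, 0], [0, 0, 0, 0, 0, 0]]], "grip": 0, "newtons": 100}}

```text
time_s: 0.78
eef_pos: [628.9, -138.0, 169.6]
eef_rot: [-0.001, 0.765, 0.644, -0.002]
wrist_force: [0.7, 1.1, 0.2]
width: 0.3
```

Call:
{"name": "play_rows", "arguments": {"rows": [[[0, 0, 0, 0, 0, 0], [0, 0, 0, 0, 0, 0]]]}}

```text
time_s: 1.02
eef_pos: [632.5, -131.0, 171.6]
eef_rot: [-0.0, 0.762, 0.648, 0.001]
wrist_force: [-0.8, -0.5, 0.1]
width: -0.2
```

```bash
cat > look.py <<'E'
import sys
from h import *
from scipy.spatial.transform import Rotation as Ro
k=sys.argv[1]
s=get_state(); print(s['time_s'],s['eef_pos'].round(1),s['wrist_force'].round(1),s['width'])
R=Ro.from_quat(np.roll(s['eef_rot'],-1)).as_matrix(); print(R.round(3))
for n in ["wrist","side","scene"]:
    p=camera_params(n); im=capture(n); cv2.imwrite(f"pics/{n}{k}.png",im[:,:,::-1])
    for nm,r,z in(("or",ORANGE,96),("ye",YEL,83)):
        for c in blobs(im,*r,30):
            q=plane(p,c,z)[:,:2].astype(np.float32)
            print(n,nm,c.mean(0).round(),[np.round(v,1) for v in cv2.minAreaRect(q)])
    if n!='wrist':
        x0,y0=(225,180) if n=="scene" else (290,200)
        cv2.imwrite(f"pics/c{n}{k}.png",cv2.resize(im[y0:y0+140,x0:x0+160],None,fx=4,fy=4,interpolation=cv2.INTER_CUBIC)[:,:,::-1])
E
python3 look.py 1
```

```text
1.025 [ 632.5 -131.   171.6] [-0.8 -0.5  0.1] -0.1646437882202727
[[ 0.161  0.987  0.001]
 [ 0.987 -0.161  0.001]
 [ 0.001  0.001 -1.   ]]
wrist or [222. 256.] [array([ 571.5, -122.3]), array([56.1, 76.3]), np.float64(81.5)]
wrist or [226. 208.] [array([580.8, -90.3]), array([ 1.3, 67. ]), np.float64(80.7)]
wrist or [ 72. 182.] [array([492.6, -59.9]), array([32. , 46.2]), np.float64(42.1)]
wrist or [ 95. 155.] [array([511.9, -46.9]), array([ 4.5, 40.3]), np.float64(41.7)]
wrist ye [576. 439.] [array([ 821.4, -330.3]), array([15.2, 44.7]), np.float64(48.4)]
wrist ye [313. 249.] [array([ 629.1, -130.7]), array([35. , 39.3]), np.float64(81.7)]
side or [272. 317.] [array([ 411.4, -112.8]), array([48.8, 48.1]), np.float64(42.6)]
side or [347. 274.] [array([ 567.1, -124.4]), array([53.1, 74.2]), np.float64(80.2)]
side ye [564. 336.] [array([ 774.8, -433.8]), array([201.9, 227.7]), np.float64(27.2)]
side ye [376. 265.] [array([ 628.4, -134.3]), array([36.3, 33. ]), np.float64(83.0)]
side ye [267. 184.] [array([592. , 185.9]), array([27.4, 34.8]), np.float64(5.7)]
scene or [277. 226.] [array([ 572.1, -123.3]), array([54.6, 73.1]), np.float64(84.0)]
scene or [297. 198.] [array([503.8, -65.3]), array([49.9, 55.3]), np.float64(40.7)]
scene ye [139. 333.] [array([ 784.5, -431.2]), array([149.9, 220.9]), np.float64(27.0)]
scene ye [274. 248.] [array([ 628.7, -132.9]), array([31.9, 39. ]), np.float64(83.1)]
scene ye [408. 216.] [array([592.2, 186.5]), array([39.8, 33.2]), np.float64(5.9)]
```

View pics/wrist1.png

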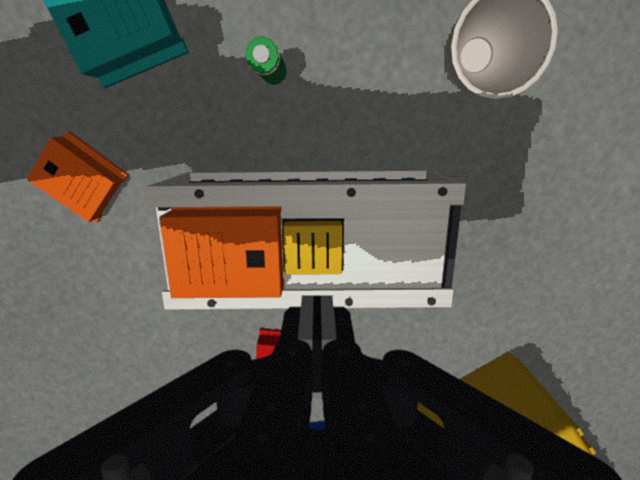

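View pics/cside1.png

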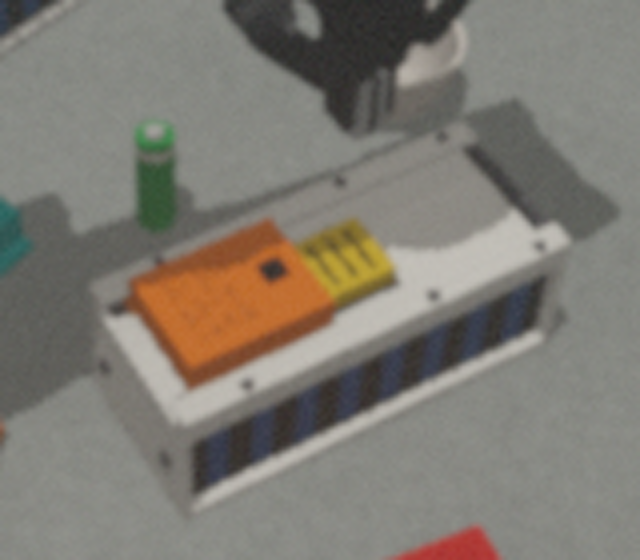

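Wrist 1: cover (222,256) and tab (313,249) lie square to the image, so the yaw is right, and the TCP is over the tab. Descending.

Call:
{"name": "play_rows", "arguments": {"rows": [[[0, 0, 0.03, 0, 0, 0], [0, 0, 0.03, 0, 0, 0], [0, 0, 0.02, 0, 0, 0], [0, 0, 0, 0, 0, 0], [0, 0, 0, 0, 0, 0]]]}}

```text
time_s: 1.8
eef_pos: [632.4, -132.6, 92.2]
eef_rot: [0.0, 0.763, 0.647, 0.0]
wrist_force: [0.5, 0.5, -0.2]
width: 0.3
```

Call:
{"name": "play_rows", "arguments": {"rows": [[[0, 0, 0.005, 0, 0, 0], [0, 0, 0.005, 0, 0, 0], [0, 0, 0, 0, 0, 0]]]}}

```text
time_s: 2.17
eef_pos: [631.8, -132.7, 81.2]
eef_rot: [0.0, 0.763, 0.647, 0.0]
wrist_force: [-0.1, 0.3, -0.8]
width: 0.0
```

Call:
{"name": "play_rows", "arguments": {"rows": [[[0, 0, 0.004, 0, 0, 0], [0, 0, 0.003, 0, 0, 0], [0, 0, 0, 0, 0, 0]]]}}

```text
time_s: 2.55
eef_pos: [631.8, -132.7, 74.3]
eef_rot: [0.0, 0.763, 0.647, 0.0]
wrist_force: [0.2, 1.0, 0.9]
width: -0.1
```

Call:
{"name": "play_rows", "arguments": {"rows": [[[0, 0, 0.002, 0, 0, 0], [0, 0, 0.001, 0, 0, 0], [0, 0, 0, 0, 0, 0]]]}}

```text
time_s: 2.92
eef_pos: [631.9, -132.7, 72.1]
eef_rot: [0.0, 0.763, 0.647, 0.0]
wrist_force: [-2.3, 0.3, 11.2]
width: -0.2
```

Call:
{"name": "play_rows", "arguments": {"rows": [[[0, 0, 0.002, 0, 0, 0], [0, 0, 0, 0, 0, 0]]]}}

```text
time_s: 3.18
eef_pos: [632.0, -132.8, 71.9]
eef_rot: [0.001, 0.763, 0.647, 0.001]
wrist_force: [-9.0, 2.4, 26.7]
width: -0.3
```

The tab bottomed out at z = 72 with 27 N. Retracting and looking.

Call:
{"name": "play_rows", "arguments": {"rows": [[[0, 0, -0.03, 0, 0, 0], [0, 0, -0.05, 0, 0, 0], [0, -0.044, 0, 0, 0, 0], [0, -0.044, 0, 0, 0, 0], [0, -0.044, 0, 0, 0, 0]]]}}

```text
time_s: 3.8
eef_pos: [500.0, -110.9, 149.2]
eef_rot: [-0.0, 0.763, 0.647, -0.0]
wrist_force: [-0.4, -1.0, 0.2]
width: -0.1
```

Call:
{"name": "play_rows", "arguments": {"rows": [[[0, 0, 0, 0, 0, 0], [0, 0, 0, 0, 0, 0]]]}}

```text
time_s: 4.05
eef_pos: [502.3, -111.2, 149.6]
eef_rot: [0.0, 0.763, 0.647, 0.0]
wrist_force: [-0.5, -0.0, 0.5]
width: 0.3
```

```bash
python3 look.py 2
```

```text
4.05 [ 502.3 -111.2  149.6] [-0.5 -0.   0.5] 0.27522585128989197
[[ 0.163  0.987  0.001]
 [ 0.987 -0.163 -0.   ]
 [ 0.     0.001 -1.   ]]
wrist or [432. 266.] [array([ 568.8, -122. ]), array([56.5, 77.2]), np.float64(81.4)]
wrist or [427. 213.] [array([568.8, -88.1]), array([ 1.4, 66.7]), np.float64(81.2)]
wrist or [223. 182.] [array([459.3, -52.6]), array([31.5, 40.9]), np.float64(41.3)]
wrist or [245. 156.] [array([474.4, -40.7]), array([ 4.6, 38.3]), np.float64(41.2)]
wrist ye [521. 253.] [array([ 628.7, -126.9]), array([33.8, 27.4]), np.float64(80.9)]
side or [271. 315.] [array([ 411. , -112.6]), array([47.4, 50.1]), np.float64(41.1)]
side or [347. 274.] [array([ 567.8, -125. ]), array([54.6, 74.8]), np.float64(80.4)]
side ye [564. 336.] [array([ 774.4, -433.8]), array([201.2, 228.2]), np.float64(27.3)]
side ye [376. 267.] [array([ 625.3, -137.8]), array([32. , 29.3]), np.float64(80.2)]
side ye [267. 184.] [array([591.9, 184.7]), array([31. , 37.3]), np.float64(5.6)]
scene or [274. 225.] [array([ 570.4, -123. ]), array([54.7, 73.3]), np.float64(84.0)]
scene or [295. 195.] [array([499. , -67.9]), array([39.8, 54.4]), np.float64(43.6)]
scene ye [139. 333.] [array([ 784.3, -431.1]), array([149.6, 221.5]), np.float64(26.9)]
scene ye [274. 250.] [array([ 635.6, -133.2]), array([34. , 34.8]), np.float64(80.6)]
scene ye [408. 216.] [array([592.6, 186.5]), array([39.5, 33.2]), np.float64(5.9)]
```

View pics/wrist2.png

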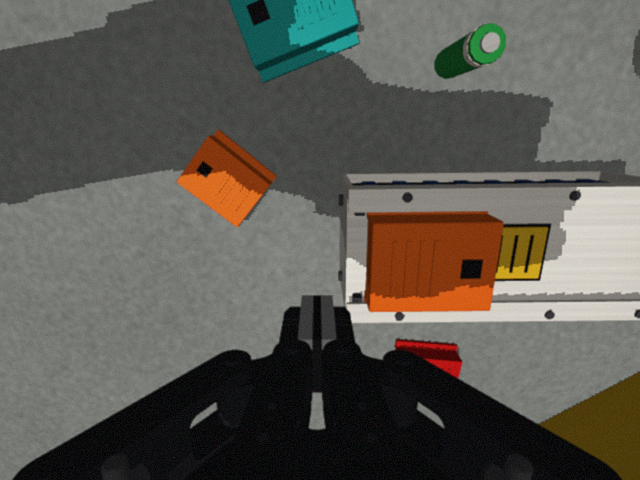

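View pics/cside2.png

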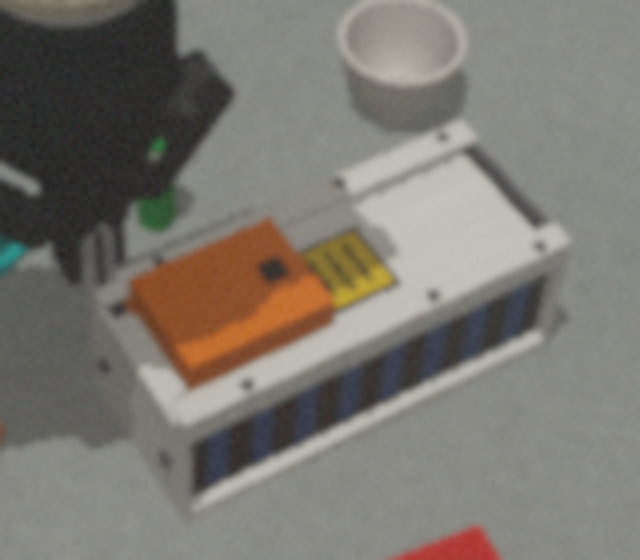

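The tab is down flush with the deck (side crop 350,265; wrist 521,253). The cover hasn't moved and the TCP is behind its rear wall. Lowering to z ≈ 84 and approaching.

Call:
{"name": "play_rows", "arguments": {"rows": [[[0, 0, 0.03, 0, 0, 0], [0, 0, 0.035, 0, 0, 0], [0, 0, 0, 0, 0, 0], [0, 0.01, 0, 0, 0, 0], [0, 0.005, 0, 0, 0, 0]]]}}

```text
time_s: 4.82
eef_pos: [518.4, -113.9, 85.6]
eef_rot: [0.001, 0.763, 0.647, 0.001]
wrist_force: [0.1, -0.1, -0.8]
width: 0.4
```

Call:
{"name": "play_rows", "arguments": {"rows": [[[0, 0.005, 0, 0, 0, 0], [0, 0.01, 0, 0, 0, 0], [0, 0.01, 0, 0, 0, 0], [0, 0.01, 0, 0, 0, 0], [0, 0, 0, 0, 0, 0]]]}}

```text
time_s: 5.45
eef_pos: [551.9, -119.5, 84.6]
eef_rot: [0.0, 0.763, 0.647, 0.0]
wrist_force: [0.0, 0.8, 0.4]
width: -0.4
```

```bash
python3 look.py 3|grep -v "ye"
```

```text
5.45 [ 551.9 -119.5   84.6] [0.  0.8 0.4] -0.3742899087658663
[[ 0.163  0.987  0.001]
 [ 0.987 -0.163 -0.   ]
 [ 0.     0.001 -1.   ]]
wrist or [343. 279.] [array([565.2, -99.7]), array([9.6, 3.2]), np.float64(82.1)]
wrist or [446. 313.] [array([ 601.9, -127.7]), array([57.3, 74.8]), np.float64(80.6)]
wrist or [326. 260.] [array([560. , -90.3]), array([ 2.9, 17. ]), np.float64(80.6)]
wrist or [431. 247.] [array([600.9, -91.6]), array([ 1.7, 64.5]), np.float64(81.1)]
wrist or [110. 198.] [array([484.7, -53.9]), array([27.5, 37.8]), np.float64(41.8)]
wrist or [143. 163.] [array([500.4, -43. ]), array([ 4. , 33.7]), np.float64(41.6)]
side or [271. 318.] [array([ 411.1, -112.5]), array([48.6, 48.5]), np.float64(43.0)]
side or [364. 273.] [array([ 598.4, -143.8]), array([39.4, 69.4]), np.float64(65.5)]
scene or [274. 236.] [array([ 603.3, -129.2]), array([53.9, 74. ]), np.float64(80.5)]
scene or [297. 197.] [array([502.5, -63.3]), array([51. , 52.5]), np.float64(43.2)]
```

View pics/cside3.png

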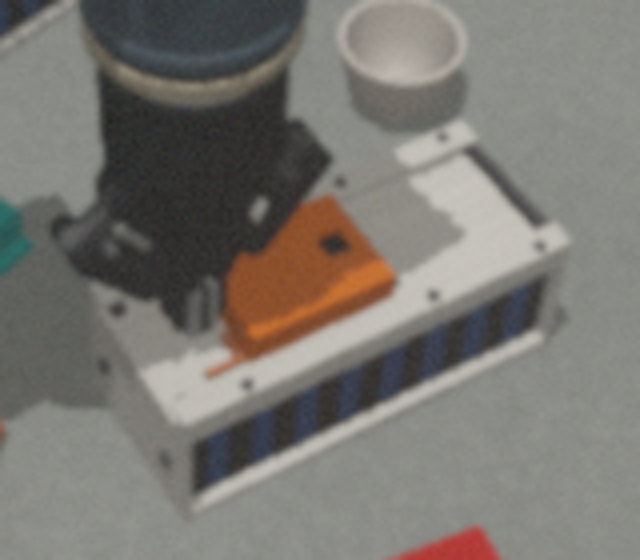

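The cover has moved about 33 mm, straight. The contact force is negligible. Continuing.

Call:
{"name": "play_rows", "arguments": {"rows": [[[0, 0.012, 0, 0, 0, 0], [0, 0.015, 0, 0, 0, 0], [0, 0.015, 0, 0, 0, 0], [0, 0.015, 0, 0, 0, 0], [0, 0.01, 0, 0, 0, 0]]]}}

```text
time_s: 6.22
eef_pos: [618.0, -130.4, 84.2]
eef_rot: [0.0, 0.763, 0.647, 0.0]
wrist_force: [-0.1, -0.4, -0.4]
width: -0.2
```

Call:
{"name": "play_rows", "arguments": {"rows": [[[0, 0.007, 0, 0, 0, 0], [0, 0.005, 0, 0, 0, 0], [0, 0.004, 0, 0, 0, 0], [0, 0.002, 0, 0, 0, 0], [0, 0, 0, 0, 0, 0]]]}}

```text
time_s: 6.85
eef_pos: [634.8, -133.2, 84.4]
eef_rot: [0.0, 0.763, 0.647, 0.0]
wrist_force: [-0.3, -0.1, 0.9]
width: -0.1
```

Call:
{"name": "play_rows", "arguments": {"rows": [[[0, 0.001, 0, 0, 0, 0], [0, 0.001, 0, 0, 0, 0], [0, 0, 0, 0, 0, 0]]]}}

```text
time_s: 7.22
eef_pos: [636.5, -133.6, 84.3]
eef_rot: [-0.0, 0.763, 0.647, -0.0]
wrist_force: [-1.3, -1.1, 0.3]
width: 0.1
```

```bash
python3 look.py 4|grep -v "ye"
```

```text
7.225 [ 636.5 -133.6   84.3] [-1.3 -1.1  0.3] 0.08922565450472195
[[ 0.163  0.987 -0.   ]
 [ 0.987 -0.163 -0.   ]
 [-0.    -0.    -1.   ]]
wrist or [182. 271.] [array([587. , -99.6]), array([2.7, 9.2]), np.float64(69.6)]
wrist or [445. 313.] [array([ 685.9, -141.4]), array([57.4, 74.7]), np.float64(81.0)]
wrist or [172. 259.] [array([585. , -94.4]), array([ 2.9, 41.6]), np.float64(80.6)]
wrist or [430. 245.] [array([ 684.9, -105. ]), array([ 2.4, 64.9]), np.float64(81.2)]
wrist or [  7. 213.] [array([529.8, -68.7]), array([24.9,  9.7]), np.float64(65.3)]
wrist or [ 23. 176.] [array([540.1, -54.3]), array([ 3.9, 19.3]), np.float64(41.7)]
side or [273. 318.] [array([ 412. , -114.3]), array([47.9, 44.6]), np.float64(43.0)]
side or [406. 252.] [array([ 681.2, -146. ]), array([49.5, 72.3]), np.float64(84.0)]
scene or [274. 269.] [array([ 689.3, -141.5]), array([57.2, 78.8]), np.float64(80.3)]
scene or [297. 197.] [array([503.5, -65.1]), array([50.1, 56.1]), np.float64(40.7)]
```

View pics/cside4.png

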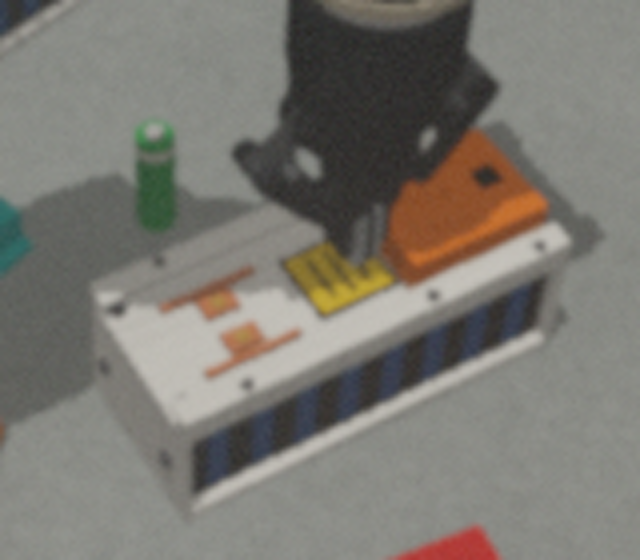

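Call:
{"name": "play_rows", "arguments": {"rows": [[[0, 0.001, 0, 0, 0, 0], [0, 0.0005, 0, 0, 0, 0], [0, 0, 0, 0, 0, 0]]]}}

```text
time_s: 7.75
eef_pos: [636.8, -133.8, 84.1]
eef_rot: [-0.001, 0.763, 0.647, -0.001]
wrist_force: [-5.9, 0.7, 4.4]
width: -0.2
```

At the end stop (force rising, no more travel). Backing off a little, then up.

Call:
{"name": "play_rows", "arguments": {"rows": [[[0, -0.006, 0, 0, 0, 0], [0, -0.008, 0, 0, 0, 0], [0, 0, -0.04, 0, 0, 0], [0, 0, -0.06, 0, 0, 0], [0, 0, -0.04, 0, 0, 0]]]}}

```text
time_s: 8.38
eef_pos: [624.8, -131.6, 227.2]
eef_rot: [0.001, 0.763, 0.647, 0.001]
wrist_force: [0.9, -0.2, -0.2]
width: -0.0
```

Call:
{"name": "play_rows", "arguments": {"rows": [[[0.03, -0.05, 0, 0, 0, 0], [0.03, -0.05, 0, 0, 0, 0], [0, 0, 0, 0, 0, 0], [0, 0, 0, 0, 0, 0]]]}}

```text
time_s: 8.88
eef_pos: [535.9, -56.1, 224.8]
eef_rot: [0.001, 0.763, 0.647, 0.001]
wrist_force: [-0.0, -0.9, 0.3]
width: -0.2
```

```bash
python3 look.py 5
```

```text
8.875 [535.9 -56.1 224.8] [-0.  -0.9  0.3] -0.16454723124637738
[[ 0.163  0.987  0.002]
 [ 0.987 -0.163 -0.   ]
 [-0.     0.002 -1.   ]]
wrist or [368. 304.] [array([ 569.7, -123.5]), array([15.1, 37.7]), np.float64(80.6)]
wrist or [367. 277.] [array([ 570.1, -100.2]), array([ 9. , 14.4]), np.float64(80.6)]
wrist or [508. 299.] [array([ 685.4, -141.5]), array([56.4, 76.1]), np.float64(80.6)]
wrist or [367. 267.] [array([572. , -91.4]), array([ 2.6, 43.5]), np.float64(81.8)]
wrist or [502. 260.] [array([ 680.6, -103.6]), array([ 1.8, 69.3]), np.float64(81.4)]
wrist or [222. 230.] [array([462.2, -42.2]), array([33.8, 44.1]), np.float64(41.4)]
wrist or [239. 209.] [array([479.4, -27.5]), array([ 5.1, 41.7]), np.float64(42.0)]
wrist ye [621. 454.] [array([ 816.7, -350.7]), array([49.8, 75.6]), np.float64(40.4)]
wrist ye [431. 287.] [array([ 626.2, -125.2]), array([34.6, 38.7]), np.float64(81.2)]
side or [272. 317.] [array([ 411.5, -112.1]), array([49.5, 49.3]), np.float64(42.0)]
side or [402. 249.] [array([ 683.2, -143. ]), array([53. , 71.1]), np.float64(81.3)]
side ye [564. 337.] [array([ 774.3, -433.8]), array([201.5, 227.9]), np.float64(27.5)]
side ye [375. 268.] [array([ 622. , -136.8]), array([32.8, 38.5]), np.float64(81.0)]
side ye [265. 185.] [array([587. , 184.4]), array([39.1, 17.5]), np.float64(89.4)]
scene or [273. 268.] [array([ 688. , -141.4]), array([57.4, 76.3]), np.float64(80.2)]
scene or [296. 197.] [array([502.9, -63.1]), array([50.5, 52.3]), np.float64(40.6)]
scene ye [139. 333.] [array([ 784.3, -431.3]), array([149.6, 220.9]), np.float64(27.1)]
scene ye [274. 248.] [array([ 627.7, -131.6]), array([34.5, 18.9]), np.float64(80.6)]
scene ye [408. 216.] [array([592.6, 186. ]), array([39.4, 34. ]), np.float64(6.4)]
```

View pics/side5.png

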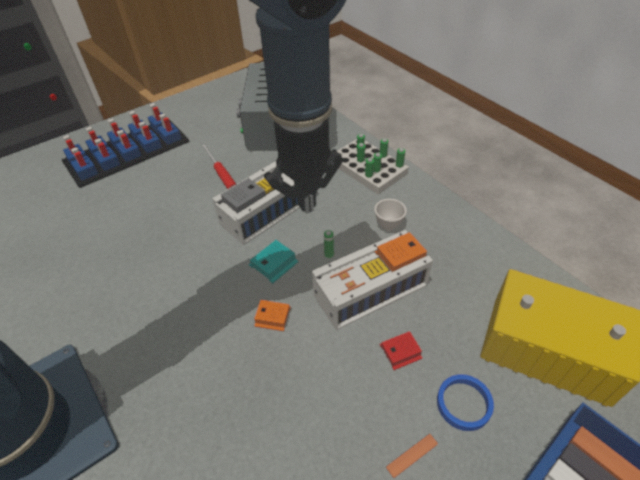

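View pics/cscene5.png

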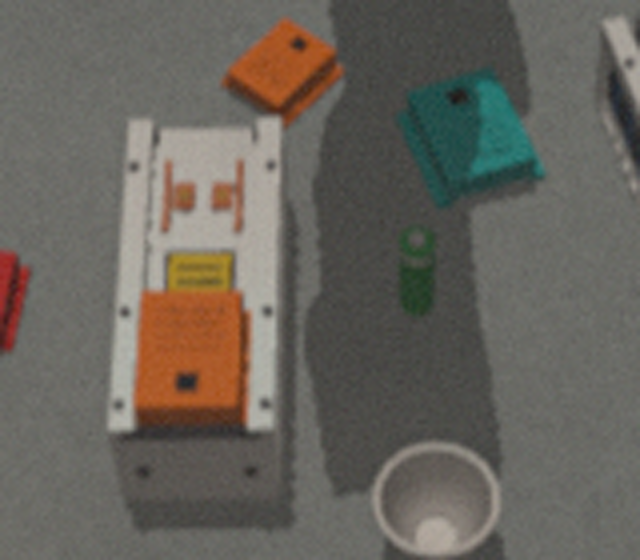

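The cover is at the far end (side 402,249), the terminals are bare (side 345,278), and the tab is down (375,268). The cell, cup, tape, busbar, screwdriver and grey module look unmoved.

```bash
python3 -c "
from rig import *
print(job_done())"
```

```text
the job is handed in; nothing more can be done
None
```

The orange cover is completely off its seat, the copper terminals lie bare, and the job was handed in at about 9 s.

- **Tab:** I pressed the yellow tab with the shut fingertips until it stopped, at z of about 72 mm and 27 N. In the pictures afterwards it lay flush with the deck.
- **Cover:** I pushed the rear wall about 117 mm along the rails to the end stop. There the force rose to about 6 N and travel ceased. The last images put the cover's origin at about module x = +62 mm.
- **Everything else:** The arm is clear and touching nothing. The cell, cup, tape, busbar, screwdriver and grey module look unmoved.

No check failed. The camera views differed by about 2 to 5 mm on the cover's position, which makes no difference to the result.

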